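# Clip the rotor keeper and hold the pump-head tensioner open

### The arm

A 6-joint arm with a two-finger parallel gripper is mounted at the origin on a cart in front of the work surface, level with it; the furniture and walls round the work are solid. World frame = base frame: x ahead of the robot, y to its left, z up, the work surface at z = 0. Lengths are in m, angles in rad, forces in N, time in s.
With the tool pointing down it reaches from about 0.3 to 0.875 m from the base axis. Payload 6.4 kg.
Tool frame: the origin (TCP) lies on the centre line of the jaws, within the pads' length; the fingertips stand ctrl.nose_length ahead of it and the grasp point (between the pads) lies 6 mm ahead of it (ctrl.nose_length is the distance from the TCP to the fingertips, in m); x points along the fingers, y is the direction in which the jaws open and shut, and the axes are right-handed (so a half turn about x gives the same grasp; the last joint's range is limited). The gripper opens to 85 mm and grips with 20 to 120 N. Pads are 22 mm wide; open, the fingers measure 114 mm over their backs; the gripper's body (76 mm by 85 mm) begins 54 mm behind the grasp point. The pads swing forward as they close: fully open they stand 13 mm farther back than shut.
Start: joints at [-0.206, 0.181, 1.607, -0, 1.354, -0.206], TCP at [0.575, 0, 0.256] pointing down, gripper open.
Joint ranges: [-2.99, 2.99], [-0.89, 2.07], [0.3, 2.58], [-1.14, 4.28], [0, 2.63], [-3.12, 3.12]. Speed limits (rad/s): [2.57, 2.57, 3.01, 3.14, 3.14, 3.14].

### API

Orientations are given as a unit quaternion [w, x, y, z].
In Python, from bench import telemetry, cams, workorder, spotter, ctrl gives the robot as it stands. The module is installed in compiled form; this text tells all that it offers.
- The arm moves only by the tool servo_tool, never from a script. Its argument "targets" is one flat list of numbers, 4 for each row, row after row: the shift along the tool's x, y, z in mm, then the turn about the tool's x in rad. A call has exactly 5 rows; each row shifts and turns the commanded pose from where the row before left it, along the tool's axes as they then stand; what a row does not reach is not made up. A row lasts 1/10 s, in which the tool goes at most 50 mm and 8.59 degrees, less where a joint would pass 70% of its speed; a pose out of reach is approached as far as the arm can. A call is refused whole if a number of a shift passes 50 or a number of a turn 0.15, either way. A call with a gripper value outside its range is refused whole. "fingers" is the finger opening in mm, from 0 to 85.4, set as the call begins (left out, the last holds). The fingers move at their own pace and stop on an object; the grip force is fixed at half the most. Time passes only in rows, so rows that do not move let the fingers close, or fill a call up. It gives the time, the measured TCP pose, the force and the opening at its end, in the units of the state.
- telemetry.get_obs(): the state, without advancing time (a new reading comes with each control period).
- cams.camera(name): name is "scene" or "side" or "wrist"; returns (picture, depth): 384x512x3 uint8, blue, green, red; 384x512 float32, m along the optical axis (not along the pixel's ray), 0 where there is no reading.
- cams.camera_params(name): a dict with "intrinsics" (3x3 intrinsics, pixels), "R" (3x3) and "t" (3): a world point X has camera coordinates R X + t; the wrist camera has in their place "mount" (4x4, takes a point from camera to tool coordinates, whose origin is the TCP and whose axes are the tool frame's). Camera axes: x right, y down, z forward; pixel columns grow to the right and rows downward; lengths in m; the calibration is good to about 2 mm. The wrist camera is an equidistant fisheye: a pixel r from the principal point sees the ray r / f radians off the axis. A picture is of the moment at which its call begins: read the wrist's pose just before it. camera_params takes no time and is no camera call.
- workorder.hand_in(): hands the job in, once; it reports no verdict.
Trained networks look in the newest picture that a camera, given by its name, has taken for a name from the list of things; names that differ only in an ending like _2 or _b are one class to them, and where a whole thing is asked for, a point or a joint stands for the part that bears it (a point fixed in the world has none). Each returns a list of dicts, best first, with "score" (0 to 1); they miss things now and then, are a little off and sometimes report something else, mostly with a low value. They report only what shows in the picture. A call takes as long as a camera call.
- spotter.search_frame(camera, thing): "pixel" ([column, row] in pixels, amid what is visible of it).
The state is a dict: "time_s": time; "q": joint angles; "dq": joint speeds; "joint_efforts": joint torques, N m; "eef_pos": TCP position; "eef_rot": TCP orientation; "wrist_force": force on the tool from outside, world axes, zero at the start; "torque": the same for the moment, N m; "opening": opening from 0.0 (shut) to 1.0 (fully open).
Only numpy, scipy, OpenCV 4.12 (cv2) and the standard library are available. Lean on these libraries where they do the work, as an engineer would, in place of code of your own. Each camera call takes 0.05 s, during which the arm holds its last target.

### The job

Get the small pump head on the cart ready for a new tube: first press the raised keeper bar down until its sprung hook clips under the catch pin, then push the sprung tensioner arm by its upright post back, away from the rotor, until it has clicked past the pawl. Keep it pushed back a little beyond the click, so that the fingers and not the pawl carry the spring, and finish while still holding it there, with the keeper still clipped. Leave everything else on the cart where it stands.

Things in the scene. Friction and masses are not known exactly. Their poses are not given: they have to be found in the camera images.
- pump_head: Fixed dark steel base plate 180 (x) x 160 (y) mm, top 14 mm up. Origin: centre of its underside; x away from the robot at yaw 0, y left, z up. In this frame (mm): black roller rotor (48 across, 50 high) at (10, 45); keeper hinge line parallel to y at x=75, z=60, its bar running to -x along y=45; vertical arm pivot at (65, -15). With the keeper shut only the push post is higher than 68 mm.
- keeper (a joint): Hinge of the keeper, rad: 0 = shut (level), up to 0.8 = raised. It starts raised and stays where it is left (light friction). The last 0.1 rad takes about 6 N at the pad while the hook rides over the catch pin and snaps under it; then it stays shut.
- keeper_pad (a point): Centre of the ribbed press pad (34 x 22 mm) on top of the keeper, an aluminium bar 14 wide, 8 thick, 139 mm long, hinged at its far end. The pad is 95 mm from the hinge; with the keeper shut it lies level at (-20, 45, 64) mm in pump_head's frame. Press it with shut fingers; a straight push down at that shut place works from any start angle.
- hook (a joint): Hinge of the steel hook that hangs from the free end of the keeper, in rad: 0 = at rest, grows to about 0.2 as it is pushed outwards by the catch pin; a spring returns it. Near 0 with the keeper shut = clipped.
- tensioner (a joint): Tensioner arm angle, rad: 0 = rest, shoe at the rotor; grows counter-clockwise from above (post goes towards -y of pump_head), end stop 0.70. The spring pushes back about 4 N at the post at 0, 9 N at 0.6; riding over the pawl it peaks at about 12 N near 0.34. The click comes at about 0.41; let go, the arm rests on the pawl at about 0.42. Above 0.50 it is plainly clear of the pawl.
- push_post (a point): Point on the axis of the upright steel push post of the tensioner arm, 95 mm above the cart's top. The post is round, 14 mm thick, free from 42 to 112 mm height, 88 mm from the pivot; push it from the side (or grip it). At rest it is at (-23, -15) mm in pump_head's frame, so pivot to post points along -x of pump_head.
- pivot_axis (a point): Point on the vertical pivot axis of the tensioner arm, at the height of push_post (95 mm).
- pawl (a joint): Travel of the steel pawl slider at the end of the arm, in m: 0 = sprung fully in, grows to about 0.008 as the arm's tooth pushes it out, and snaps back to 0 with the click.
- small_bottle_a: Bystander: white bottle, 48 mm across, 101 mm high, left side of the cart. Origin under its centre.
- small_bottle_b: Bystander: another white bottle, 48 mm across, 101 mm high, left side of the cart. Origin under its centre.
- amber_bottle: Bystander: amber bottle, 60 mm across, 121 mm high, far right of the cart. Origin under its centre.
- beaker: Bystander: clear beaker, 53 mm across, 66 mm high, far right of the cart. Origin under its centre.
- round_case: Bystander: flat round case, 61 mm across, 24 mm high, in front of the pump head. Origin under its centre.
- marker: Bystander: black marker pen, 138 mm long, 16 mm high, lying behind the pump head. Origin under its centre.
- catch_pin_mid (a point): Middle of the fixed steel catch pin, 8 mm thick, lying parallel to pump_head's y at (-55, 45, 44) mm in its frame, held between two lugs; the keeper's hook snaps under it.

How it is judged:
By the outcome, as a careful person would: the job done as asked, in the order asked, and still so for the second after the job is handed in, while the arm keeps its last pose, push and grip.
It also fails if it takes over 42 s, if anything falls off the work surface, if the arm or the gripper's body presses on something with over 40 N, if the wrist force passes 120 N, or if a joint passes its speed limit or range.

## Working session

There is one attempt and no reset: what is moved stays moved. The work goes in short steps, Python scripts to look and compute and a tool call to move; the robot and the scene stay as the last step left them, time stands still between calls to the robot, and variables do not carry over. Pictures are saved under pics/ and viewed, and the job is handed in when it is done.

Besides the shell and the picture viewer there is one more tool, called by a JSON object that holds its "fn" and its "kwargs". servo_tool: Moves the arm, as the interface text tells. Its arguments: {"type":"object","properties":{"targets":{"type":"array","items":{"type":"number"}},"fingers":{"type":"number"}},"required":["targets"]}

```bash
mkdir -p pics; cat > h.py <<'E'
import numpy as np,cv2
from bench import telemetry,cams,workorder,spotter,ctrl
def world(cam,px,depth,P):
    K=np.array(P["intrinsics"]);R=np.array(P["R"]);t=np.array(P["t"]).ravel()
    ray=np.linalg.inv(K)@np.array([px[0],px[1],1.])
    return R.T@(ray*depth-t)
def proj(X,P):
    c=np.array(P["R"])@np.array(X)+np.array(P["t"]).ravel();p=np.array(P["intrinsics"])@c;return p[:2]/p[2]
E
python3 - <<'E'
from h import *
o=telemetry.get_obs();print(o['eef_pos'],o['eef_rot'],o['opening'],o['time_s'],ctrl.nose_length)
for c in("scene","side"):
    im,d=cams.camera(c);cv2.imwrite(f"pics/{c}0.png",im);np.save(f"{c}0.npy",d)
    P=cams.camera_params(c)
    for n in("pump_head","keeper_pad","push_post","catch_pin_mid"):
        for r in spotter.search_frame(c,n)[:2]:
            u,v=map(int,r['pixel']);dd=d[v,u];print(c,n,r['score'],u,v,world(c,(u,v),dd,P).round(4))
E
```

```text
[5.74490767e-01 9.53944982e-05 2.55403582e-01] [ 0.49946999  0.49967616  0.50050244 -0.50035065] 0.9993018278713828 0.0 0.025
scene pump_head 0.84 262 211 [ 0.5251 -0.0285  0.0104]
scene keeper_pad 0.94 260 193 [0.4883 0.0293 0.1064]
scene push_post 0.74 316 237 [ 0.3796 -0.0145  0.0234]
scene push_post 0.65 259 203 [ 0.5253 -0.0173  0.0384]
scene catch_pin_mid 0.69 263 213 [ 0.5179 -0.0226  0.0119]
side pump_head 0.83 254 203 [ 0.5221 -0.0262  0.0451]
side keeper_pad 0.81 242 173 [0.5039 0.0113 0.1009]
side keeper_pad 0.26 296 201 [0.6285 0.0024 0.0123]
side push_post 0.59 257 205 [ 0.5283 -0.0284  0.0404]
side catch_pin_mid 0.72 239 173 [0.4973 0.011  0.102 ]
side catch_pin_mid 0.6 252 208 [ 0.5149 -0.0384  0.042 ]
```

View pics/scene0.png

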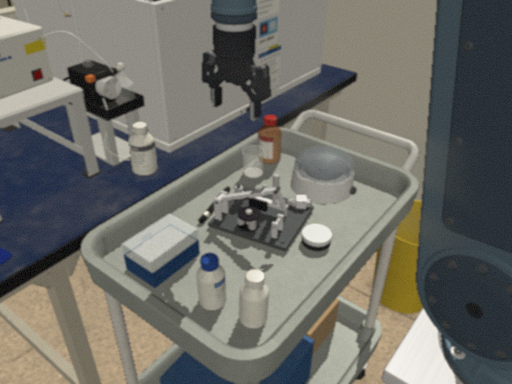

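View pics/side0.png

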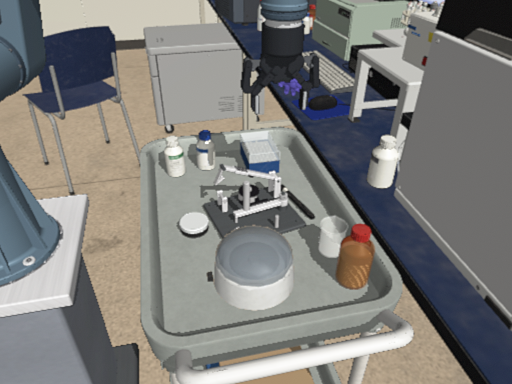

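```bash
python3 - <<'E'
from h import *
for c,x0,y0 in(("scene",200,130),("side",190,130)):
    im=cv2.imread(f"pics/{c}0.png")[y0:y0+120,x0:x0+150]
    cv2.imwrite(f"pics/{c}0z.png",cv2.resize(im,None,fx=5,fy=5,interpolation=cv2.INTER_CUBIC))
E
```

```text
(no output)
```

View pics/scene0z.png

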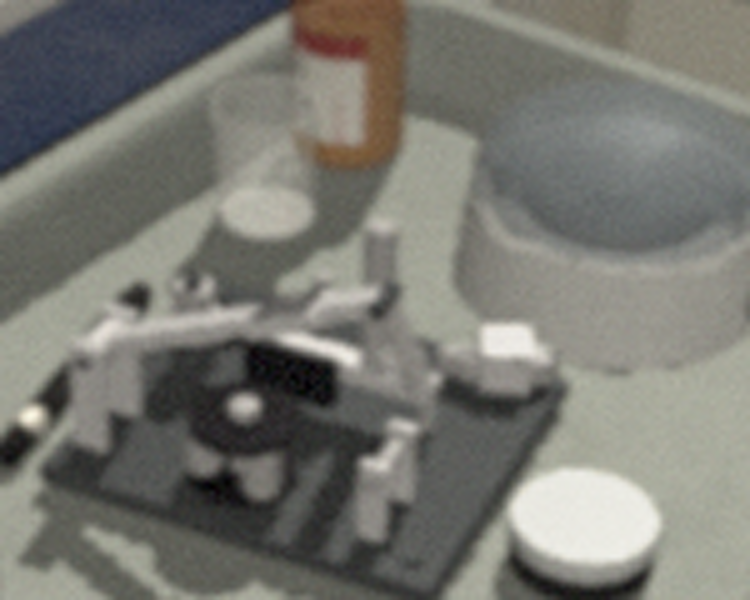

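View pics/side0z.png

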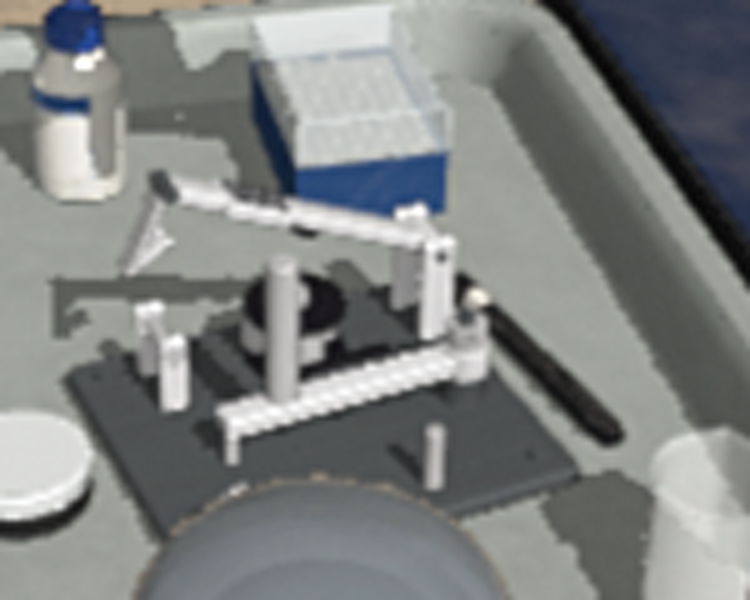

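```bash
cat > fit.py <<'E'
from h import *
from scipy.optimize import least_squares
Z=lambda x0,y0,a,b:(x0+a/5-.4,y0+b/5-.4)
S=lambda a,b:Z(200,130,a,b); D=lambda a,b:Z(190,130,a,b)
PS,PD=cams.camera_params("scene"),cams.camera_params("side")
obs=[(PS,S(45,468),(90,80,14)),(PS,S(565,383),(-90,-80,14)),(PS,S(437,596),(-90,80,14)),
(PD,D(70,375),(-90,80,14)),(PD,D(580,472),(90,-80,14)),(PD,D(283,259),(-23,-15,112)),(PS,S(382,226),(-23,-15,112))]
def pw(p,m):
    c,s=np.cos(p[2]),np.sin(p[2]);m=np.array(m)/1000;return np.array([p[0]+c*m[0]-s*m[1],p[1]+s*m[0]+c*m[1],m[2]])
if __name__=="__main__":
    f=lambda p:np.concatenate([proj(pw(p,m),P)-np.array(u) for P,u,m in obs])
    r=least_squares(f,[.52,-.03,0],loss="soft_l1");p=r.x;print(p,f(p).reshape(-1,2).round(2))
    for n,m in(("pad",(-20,45,64)),("post",(-23,-15,95)),("pivot",(65,-15,95))):print(n,pw(p,m).round(4))
    for n,P in(("scene",PS),("side",PD)):
        print(n,"cam pos",(-np.array(P["R"]).T@np.array(P["t"]).ravel()).round(2))
        im=cv2.imread(f"pics/{n}0.png");x0,y0=(200,130) if n=="scene" else (190,130)
        im=cv2.resize(im[y0:y0+120,x0:x0+150],None,fx=5,fy=5,interpolation=cv2.INTER_CUBIC)
        for m in[(90,80,14),(90,-80,14),(-90,80,14),(-90,-80,14),(-23,-15,112),(-55,45,44),(10,45,64),(75,45,60),(-23,-15,42)]:
            u=(proj(pw(p,m),P)-(x0,y0)+.4)*5;cv2.circle(im,tuple(int(a) for a in u),5,(0,0,255),2)
        cv2.imwrite(f"pics/{n}fit.png",im)
    d=np.load("side0.npy")
    for v in range(183,206,3):
        u=247;print(v,world("side",(u,v),d[v,u],PD).round(4))
    for a,b in[(380,235),(382,260)]:
        u,v=map(round,S(a,b));print(world("scene",(u,v),np.load("scene0.npy")[v,u],PS).round(4))
E
python3 fit.py
```

```text
[ 0.51862727 -0.01905232  0.22599737] [[-1.8  -0.75]
 [ 1.04 -2.3 ]
 [-0.31 -1.25]
 [-2.85 -1.31]
 [ 0.01 -1.69]
 [-1.33  0.44]
 [-0.02 -0.99]]
pad [0.4891 0.0203 0.064 ]
post [ 0.4996 -0.0388  0.095 ]
pivot [ 0.5853 -0.0191  0.095 ]
scene cam pos [0.04 0.62 0.63]
side cam pos [ 0.36 -0.7   0.57]
183 [ 0.5028 -0.0443  0.1123]
186 [ 0.5024 -0.0459  0.1061]
189 [ 0.5026 -0.0452  0.0982]
192 [ 0.5025 -0.0455  0.0909]
195 [ 0.5021 -0.0473  0.0847]
198 [ 0.5027 -0.0445  0.0749]
201 [ 0.5022 -0.0465  0.0687]
204 [ 0.5023 -0.0461  0.0606]
[ 0.4955 -0.0335  0.1086]
[ 0.4941 -0.0322  0.0976]
```

```bash
python3 -c "
import cv2,numpy as np
cv2.imwrite('pics/fitboth.png',cv2.resize(np.vstack([cv2.imread('pics/scenefit.png')[150:600],cv2.imread('pics/sidefit.png')[150:600]]),None,fx=.66,fy=.66))"
```

```text
(no output)
```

View pics/fitboth.png

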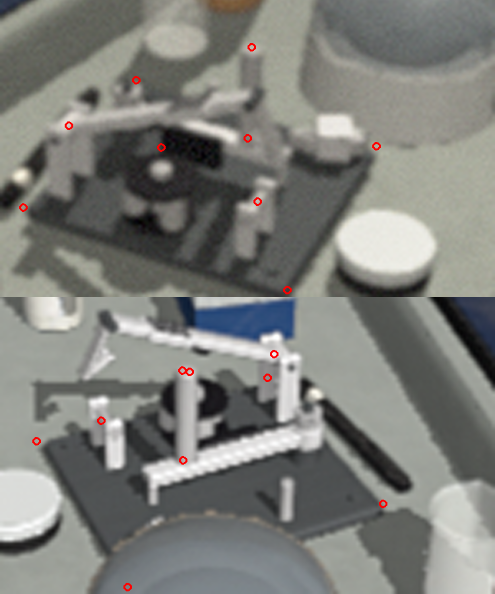

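```bash
cat >> h.py <<'E'
from scipy.spatial.transform import Rotation as Ro
def wr():
    o=telemetry.get_obs();im,d=cams.camera("wrist");P=cams.camera_params("wrist");q=o['eef_rot']
    T=np.eye(4);T[:3,:3]=Ro.from_quat([q[1],q[2],q[3],q[0]]).as_matrix();T[:3,3]=o['eef_pos']
    return im,d,P,T@np.array(P["mount"])
def wproj(X,P,C):
    K=np.array(P["intrinsics"]);c=np.linalg.inv(C)@np.append(X,1);r=np.hypot(c[0],c[1]);th=np.arctan2(r,c[2])
    return np.array([K[0,2]+K[0,0]*th*c[0]/r,K[1,2]+K[1,1]*th*c[1]/r])
def wray(u,P,C):
    K=np.array(P["intrinsics"]);a=(u[0]-K[0,2])/K[0,0];b=(u[1]-K[1,2])/K[1,1];th=np.hypot(a,b)
    v=np.array([np.sin(th)*a/th,np.sin(th)*b/th,np.cos(th)]);return C[:3,3],C[:3,:3]@v
def wz(u,z,P,C):
    o,v=wray(u,P,C);return o+v*(z-o[2])/v[2]
E
python3 - <<'E'
from h import *
im,d,P,C=wr();cv2.imwrite("pics/w0.png",im);np.savez("w0.npz",C=C,d=d)
print(P["intrinsics"],C.round(3))
E
```

```text
[[297.31863964   0.         259.35265855]
 [  0.         297.31863964 193.44221223]
 [  0.           0.           1.        ]] [[ 1.     0.    -0.001  0.575]
 [ 0.    -0.948 -0.319  0.083]
 [-0.001  0.319 -0.948  0.373]
 [ 0.     0.     0.     1.   ]]
```

View pics/w0.png

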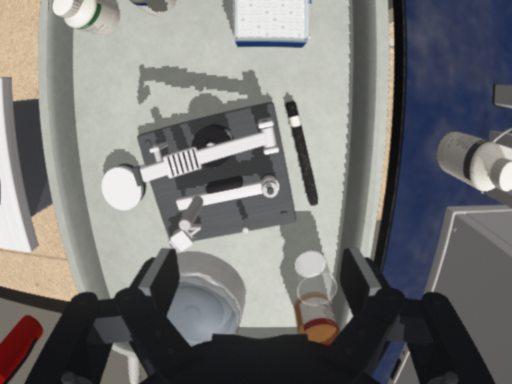

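```bash
python3 - <<'E'
from h import *
im=cv2.imread("pics/w0.png")[90:255,120:320]
cv2.imwrite("pics/w0z.png",cv2.resize(im,None,fx=3.6,fy=3.6,interpolation=cv2.INTER_CUBIC))
E
```

```text
(no output)
```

View pics/w0z.png

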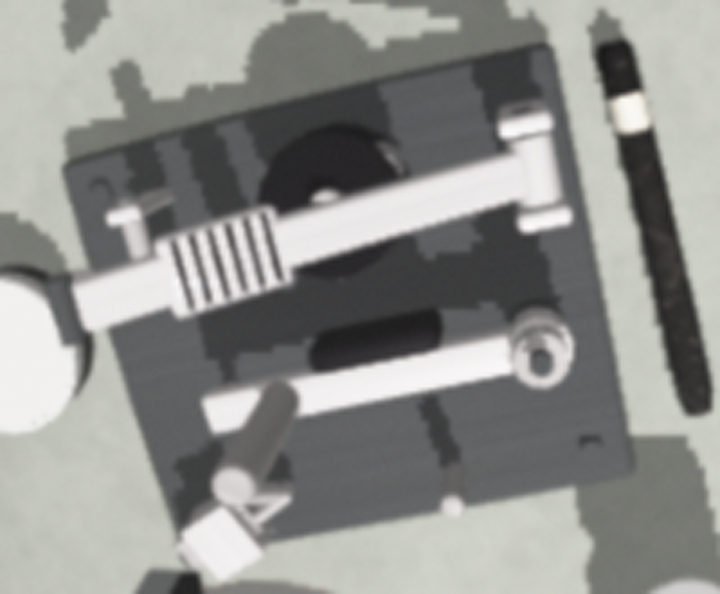

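```bash
cat > fit2.py <<'E'
from fit import *
P=cams.camera_params("wrist");C=np.load("w0.npz")["C"]
W=lambda a,b:(120+a/3.6-.36,90+b/3.6-.36)
wo=[(W(67,160),(-90,80,14)),(W(548,45),(90,80,14)),(W(633,471),(90,-80,14)),(W(236,485),(-23,-15,112)),(W(240,485),(-23,-15,112))]
f=lambda p:np.concatenate([wproj(pw(p,m),P,C)-np.array(u) for u,m in wo])
r=least_squares(f,[.52,-.03,0.2]);p=r.x;print("wrist",p,f(p).reshape(-1,2).round(2))
g=lambda p:np.concatenate([.6*f(p)]+[.5*(proj(pw(p,m),Q)-np.array(u)) for Q,u,m in obs])
p2=least_squares(g,p,loss="soft_l1").x;print("all",p2);
for n,m in(("pad",(-20,45,64)),("post",(-23,-15,95)),("pivot",(65,-15,95))):print(n,pw(p,m).round(4),pw(p2,m).round(4))
im=cv2.imread("pics/w0z.png")
for m in[(-90,-80,14),(90,80,14),(10,45,64),(75,45,60),(-23,-15,112),(-23,-15,42),(65,-15,42),(-55,45,44)]:
    u=(wproj(pw(p,m),P,C)-(120,90)+.36)*3.6;cv2.circle(im,tuple(int(a) for a in u),5,(0,0,255),2)
for al in (.25,.3,.35,.4,.45,.5):
    r=95;m=(75-r*np.cos(al)+4*0,45,60+r*np.sin(al)+4);u=(wproj(pw(p,m),P,C)-(120,90)+.36)*3.6;cv2.circle(im,tuple(int(a) for a in u),3,(0,255,0),1);print(al,u.round())
cv2.imwrite("pics/w0fit.png",im)
E
python3 fit2.py
```

```text
wrist [ 0.52049859 -0.01811104  0.20733667] [[-2.59  0.37]
 [ 2.42 -1.75]
 [ 2.04  1.46]
 [-0.33  0.31]
 [-1.44  0.31]]
all [ 0.52004356 -0.01818107  0.21047551]
pad [0.4917 0.0218 0.064 ] [0.4911 0.0216 0.064 ]
post [ 0.5011 -0.0375  0.095 ] [ 0.5007 -0.0377  0.095 ]
pivot [ 0.5872 -0.0194  0.095 ] [ 0.5867 -0.0193  0.095 ]
0.25 [216. 252.]
0.3 [216. 255.]
0.35 [217. 257.]
0.4 [219. 259.]
0.45 [222. 261.]
0.5 [226. 263.]
```

View pics/w0fit.png

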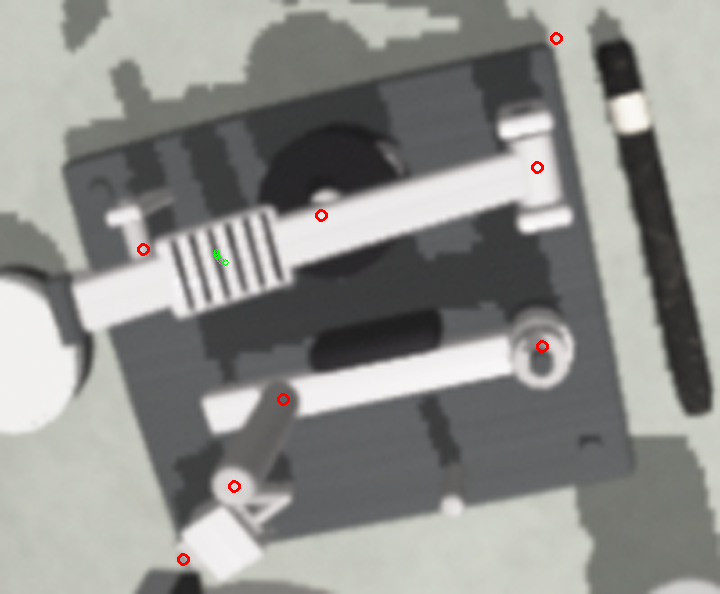

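```bash
python3 - <<'E'
from h import *
P=cams.camera_params("side");d=np.load("side0.npy")
vv,uu=np.mgrid[228:300:4,210:300:4]
X=np.array([world("side",(u,v),d[v,u],P) for u,v in zip(uu.ravel(),vv.ravel())]);X=X[(X[:,2]>.02)&(X[:,2]<.2)]
print(X.min(0).round(3),X.max(0).round(3));t=X[X[:,2]>.06];print(t.min(0).round(3),t.max(0).round(3),len(t))
E
```

```text
[ 0.4   -0.272  0.022] [ 0.545 -0.145  0.102]
[ 0.415 -0.268  0.062] [ 0.545 -0.145  0.102] 237
```

{"fn": "servo_tool", "kwargs": {"targets": [10,-17,-4.5,0,18,-17,-4.5,0,20,-17,-4.5,0,20,-17,-4,0,20,-15,-4,0], "fingers": 0}}

```text
time_s: 1.05
eef_pos: [0.4912, 0.0217, 0.1677]
eef_rot: [0.5, 0.5, 0.5, -0.5]
wrist_force: [-0.4, 0.1, 0.1]
opening: 0.141
```

{"fn": "servo_tool", "kwargs": {"targets": [2,0,0,0,0,0,0,0,0,0,0,0,0,0,0,0,0,0,0,0]}}

```text
time_s: 1.55
eef_pos: [0.493, 0.0212, 0.1672]
eef_rot: [0.5, 0.5, 0.499, -0.5]
wrist_force: [0.6, -0.1, 0.3]
opening: 0.001
```

```bash
python3 - <<'E'
from h import *
o=telemetry.get_obs();print(o['eef_pos'],o['eef_rot'],o['wrist_force'],o['opening'],o['time_s'])
im,d,P,C=wr();cv2.imwrite("pics/w1.png",im)
im,d=cams.camera("side");cv2.imwrite("pics/s1.png",cv2.resize(im[100:260,150:350],None,fx=3.5,fy=3.5,interpolation=cv2.INTER_CUBIC))
E
```

```text
[0.49303829 0.02120728 0.16716334] [ 0.50047097  0.50039668  0.49942695 -0.49970461] [ 0.60559243 -0.09805613  0.32668383] 0.0008550459946262815 1.55
```

View pics/w1.png

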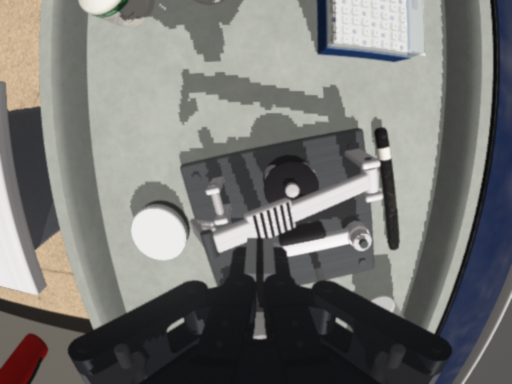

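View pics/s1.png

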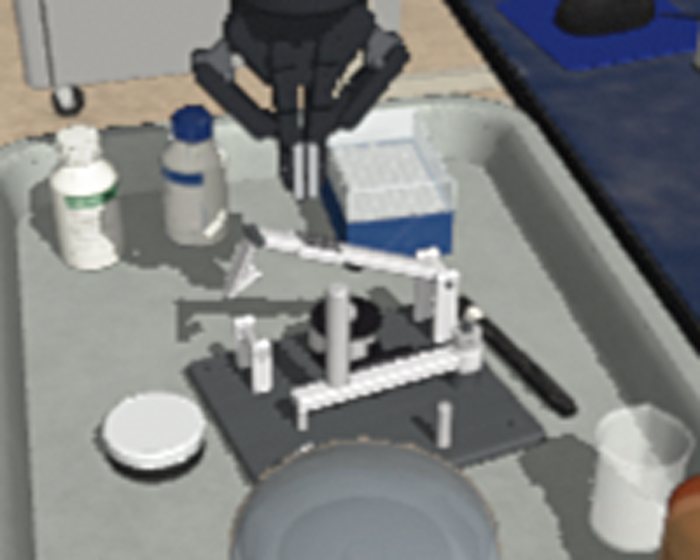

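```bash
python3 - <<'E'
from fit import *
import cv2
P=cams.camera_params("wrist");im,d,P,C=wr();p=[.52004,-.01818,.2105]
for m in[(-90,80,14),(90,80,14),(90,-80,14),(65,-15,42)]:print(m,wproj(pw(p,m),P,C).round(1))
for al in(.3,.4,.5):
    print(al,wproj(pw(p,(75-95*np.cos(al)-4*np.sin(al),45,60+95*np.sin(al)+4*np.cos(al))),P,C).round(1))
cv2.imwrite("pics/w1z.png",cv2.resize(im[120:300,170:400],None,fx=3.4,fy=3.4,interpolation=cv2.INTER_CUBIC))
print(wproj([.493,.0212,.167-.025],P,C))
E
```

```text
(-90, 80, 14) [178.7 165.8]
(90, 80, 14) [364.7 127.6]
(90, -80, 14) [375.9 269.3]
(65, -15, 42) [359.5 235.7]
0.3 [262.1 216.9]
0.4 [266.4 221.2]
0.5 [272.4 225.4]
[260.88634441 254.52935844]
```

View pics/w1z.png

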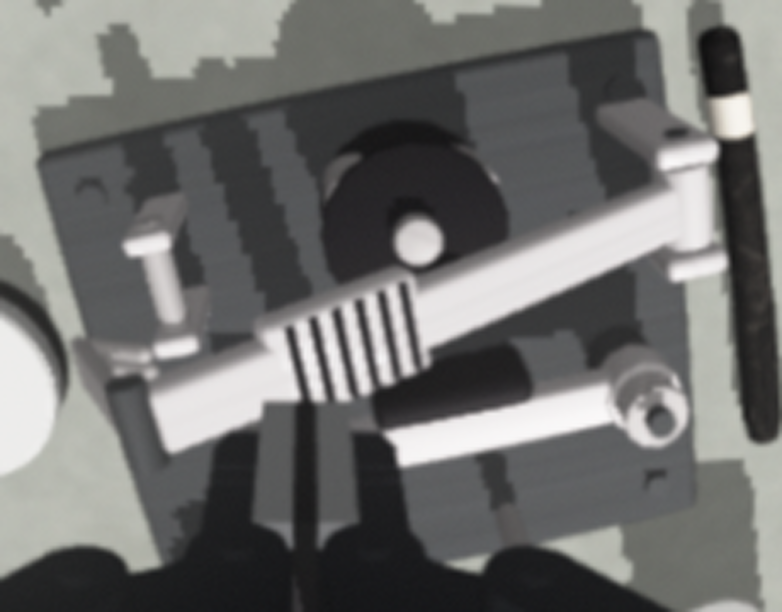

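{"fn": "servo_tool", "kwargs": {"targets": [12,-1,0,0,12,0,0,0,12,0,0,0,12,0,0,0,12,0,0,0]}}

```text
time_s: 2.2
eef_pos: [0.4906, 0.0216, 0.1048]
eef_rot: [0.5, 0.5, 0.5, -0.5]
wrist_force: [0.0, -0.7, 0.3]
opening: -0.0
```

{"fn": "servo_tool", "kwargs": {"targets": [4,0,0,0,3,0,0,0,3,0,0,0,2,0,0,0,2,0,0,0]}}

```text
time_s: 2.7
eef_pos: [0.491, 0.0215, 0.0934]
eef_rot: [0.5, 0.5, 0.5, -0.5]
wrist_force: [0.3, -0.6, -1.2]
opening: -0.002
```

{"fn": "servo_tool", "kwargs": {"targets": [1,0,0,0,1,0,0,0,1,0,0,0,1,0,0,0,0,0,0,0]}}

```text
time_s: 3.2
eef_pos: [0.4912, 0.0215, 0.0888]
eef_rot: [0.5, 0.5, 0.5, -0.5]
wrist_force: [-2.4, 0.9, 7.2]
opening: -0.001
```

```bash
python3 - <<'E'
from h import *
im,d=cams.camera("side");cv2.imwrite("pics/s2.png",cv2.resize(im[100:260,150:350],None,fx=3.5,fy=3.5,interpolation=cv2.INTER_CUBIC))
E
```

```text
(no output)
```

View pics/s2.png

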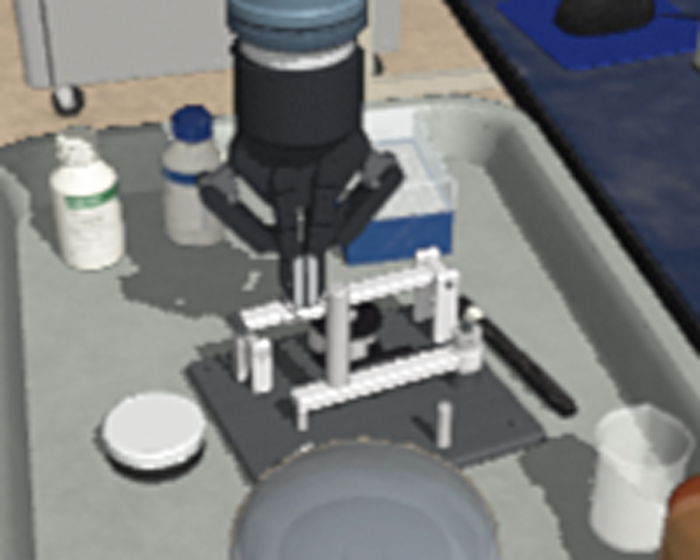

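{"fn": "servo_tool", "kwargs": {"targets": [0.5,0,0,0,0.5,0,0,0,0.5,0,0,0,0.5,0,0,0,0,0,0,0]}}

```text
time_s: 3.75
eef_pos: [0.4914, 0.0214, 0.0883]
eef_rot: [0.5, 0.5, 0.5, -0.5]
wrist_force: [-8.9, 1.3, 22.7]
opening: 0.002
```

{"fn": "servo_tool", "kwargs": {"targets": [0.5,0,0,0,0,0,0,0,-10,0,0,0,-20,0,0,0,-30,0,0,0]}}

```text
time_s: 4.25
eef_pos: [0.4896, 0.0217, 0.1449]
eef_rot: [0.499, 0.499, 0.501, -0.501]
wrist_force: [0.2, -0.4, -0.1]
opening: -0.003
```

```bash
python3 - <<'E'
from fit import *
p=[.52004,-.01818,.2105]
im,d=cams.camera("side");cv2.imwrite("pics/s3.png",cv2.resize(im[150:240,190:300],None,fx=6,fy=6,interpolation=cv2.INTER_CUBIC))
P=PD
for a in(0,.05,.1,.2):
  m=(75-139*np.cos(a),45,60+139*np.sin(a)+4);print(a,((proj(pw(p,m),P)-(190,150)+.4)*6).round())
print(telemetry.get_obs()['eef_pos'],telemetry.get_obs()['time_s'])
im,d,P,C=wr();cv2.imwrite("pics/w3.png",im)
E
```

```text
0 [163. 242.]
0.05 [163. 227.]
0.1 [163. 210.]
0.2 [167. 177.]
[0.49328365 0.02123523 0.15074844] 4.3
```

View pics/s3.png

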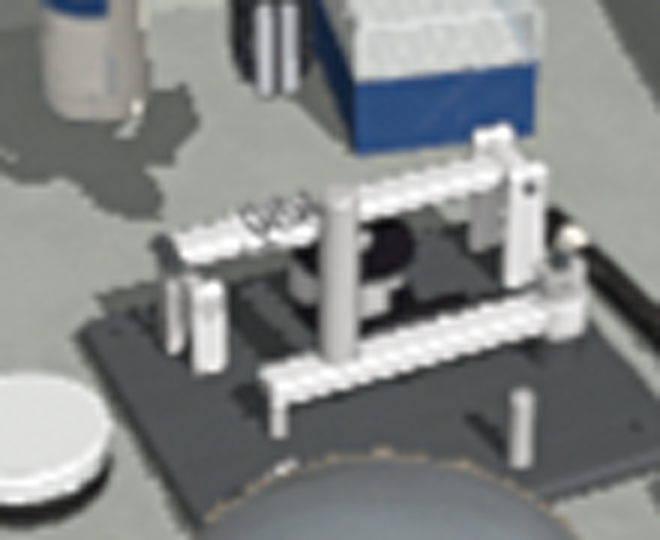

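View pics/w3.png

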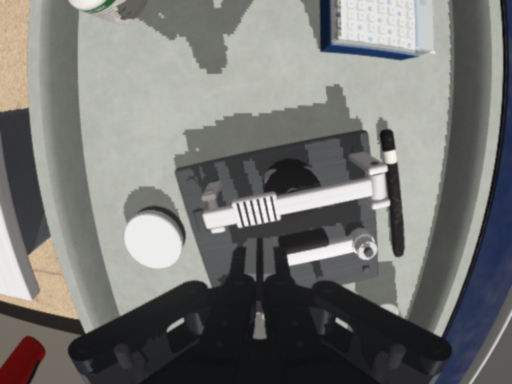

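{"fn": "servo_tool", "kwargs": {"targets": [0,0,0,-0.12,0,0,0,-0.12,0,0,0,-0.12,0,0,0,-0.13,0,0,0,0]}}

```text
time_s: 4.85
eef_pos: [0.4907, 0.0216, 0.1451]
eef_rot: [0.606, 0.363, 0.607, -0.364]
wrist_force: [0.1, -0.8, -0.3]
opening: -0.001
```

{"fn": "servo_tool", "kwargs": {"targets": [0,-5,7.5,0,0,-5,7.5,0,0,-5,7.5,0,0,-4.6,7.8,0,0,0,0,0]}}

```text
time_s: 5.35
eef_pos: [0.4881, -0.0159, 0.1459]
eef_rot: [0.606, 0.364, 0.606, -0.365]
wrist_force: [0.7, -0.2, -0.1]
opening: 0.002
```

```bash
python3 - <<'E'
from h import *
im,d,P,C=wr();cv2.imwrite("pics/w4.png",im)
o=telemetry.get_obs();print(o['eef_pos']);print(Ro.from_quat(np.roll(o['eef_rot'],-1)).as_matrix().round(3))
im,d=cams.camera("side");cv2.imwrite("pics/s4.png",cv2.resize(im[110:240,170:310],None,fx=5,fy=5,interpolation=cv2.INTER_CUBIC)[:600])
E
```

```text
[ 0.48801422 -0.01528751  0.14583581]
[[ 0.     0.883  0.469]
 [ 0.     0.469 -0.883]
 [-1.     0.     0.   ]]
```

View pics/w4.png

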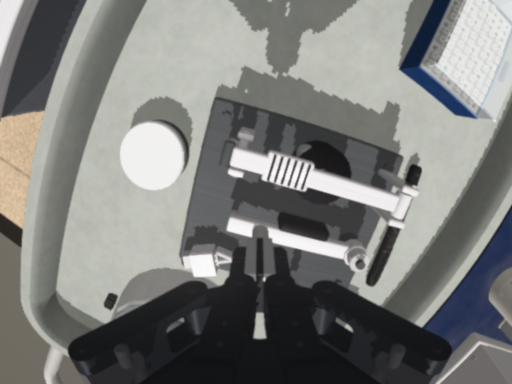

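View pics/s4.png

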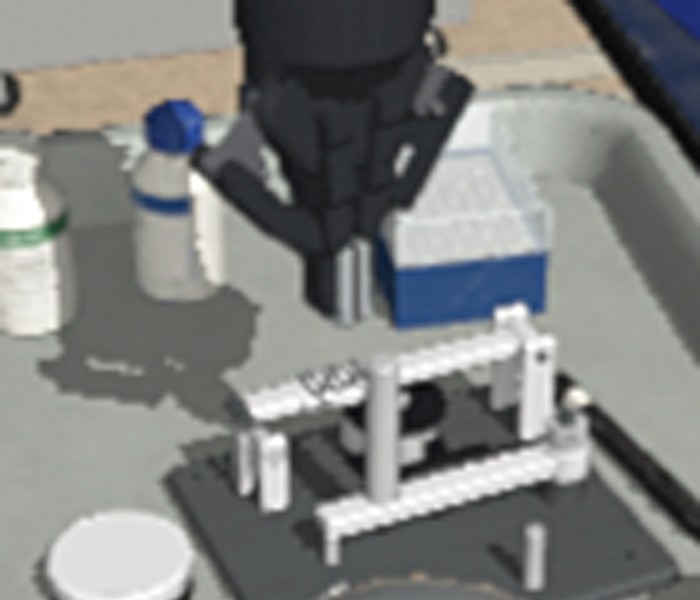

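{"fn": "servo_tool", "kwargs": {"targets": [12,0,0,0,12,0,0,0,10,0,0,0,9,0,0,0,0,0,0,0]}}

```text
time_s: 5.95
eef_pos: [0.4867, -0.014, 0.1008]
eef_rot: [0.605, 0.363, 0.608, -0.364]
wrist_force: [-0.2, 0.7, 0.7]
opening: 0.004
```

{"fn": "servo_tool", "kwargs": {"targets": [0,0,2,0,0,0,2,0,0,0,2,0,0,0,2,0,0,0,2,0]}}

```text
time_s: 6.45
eef_pos: [0.4927, -0.0232, 0.1031]
eef_rot: [0.606, 0.364, 0.606, -0.364]
wrist_force: [-2.7, 3.4, 3.9]
opening: 0.002
```

```bash
python3 - <<'E'
from h import *
im,d=cams.camera("side");cv2.imwrite("pics/s5.png",cv2.resize(im[130:240,170:310],None,fx=5,fy=5,interpolation=cv2.INTER_CUBIC)[:600])
im,d=cams.camera("scene");cv2.imwrite("pics/c5.png",cv2.resize(im[110:250,190:340],None,fx=4,fy=4,interpolation=cv2.INTER_CUBIC)[:600])
E
```

```text
(no output)
```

View pics/s5.png

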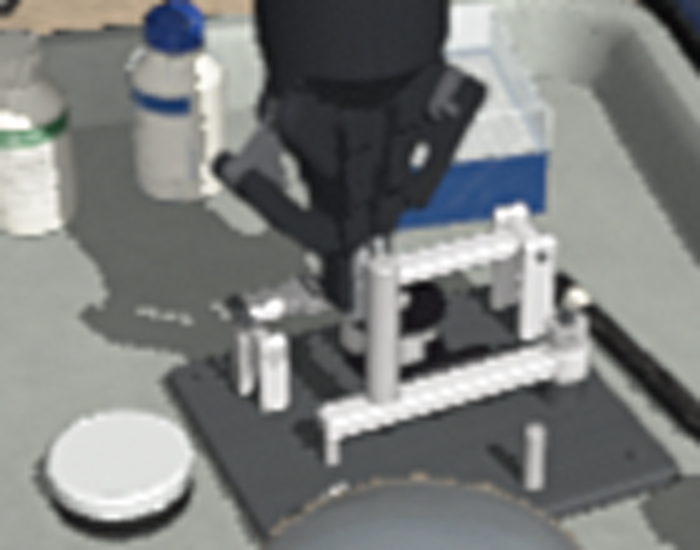

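View pics/c5.png

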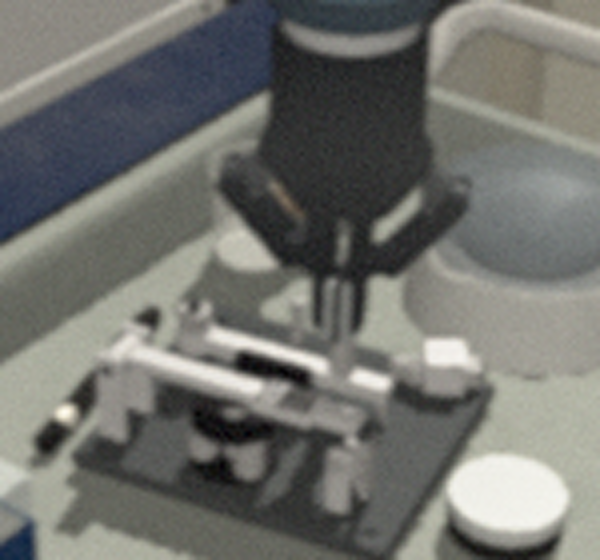

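{"fn": "servo_tool", "kwargs": {"targets": [0,0,4,0,0,0,4,0,0,0,4,0,0,0,4,0,0,0,4,0]}}

```text
time_s: 7.05
eef_pos: [0.4995, -0.0399, 0.1017]
eef_rot: [0.604, 0.363, 0.609, -0.364]
wrist_force: [-7.9, 4.2, 2.9]
opening: -0.004
```

{"fn": "servo_tool", "kwargs": {"targets": [0,0,3,0,0,0,3,0,0,0,3,0,0,0,3,0,0,0,3,0]}}

```text
time_s: 7.55
eef_pos: [0.5041, -0.0496, 0.1012]
eef_rot: [0.601, 0.364, 0.612, -0.363]
wrist_force: [-18.8, 23.9, 17.2]
opening: -0.002
```

{"fn": "servo_tool", "kwargs": {"targets": [0,0,3,0,0,0,3,0,0,0,3,0,0,0,2,0,0,0,0,0]}}

```text
time_s: 8.05
eef_pos: [0.5119, -0.062, 0.1012]
eef_rot: [0.604, 0.364, 0.609, -0.364]
wrist_force: [-4.1, 7.0, -0.4]
opening: 0.003
```

```bash
python3 - <<'E'
from h import *
im,d=cams.camera("side");cv2.imwrite("pics/s6.png",cv2.resize(im[130:240,170:310],None,fx=5,fy=5,interpolation=cv2.INTER_CUBIC)[:600])
im,d=cams.camera("scene");cv2.imwrite("pics/c6.png",cv2.resize(im[110:250,190:340],None,fx=4,fy=4,interpolation=cv2.INTER_CUBIC)[:600])
im,d,P,C=wr();cv2.imwrite("pics/w6.png",cv2.resize(im[80:330,150:450],None,fx=2.4,fy=2.4,interpolation=cv2.INTER_CUBIC))
o=telemetry.get_obs();print(o['eef_pos'],o['wrist_force'])
s=np.dot(o['eef_pos'][:2]-np.array([.5007,-.0377]),[.469,-.883])*1000+18
th=.28+np.arcsin(s/88-np.sin(.28));print(s,th)
E
```

```text
[ 0.51189546 -0.06195901  0.10120633] [-4.44107983  6.27003981 -2.52432358]
44.671380912321524 0.5133866529168157
```

View pics/s6.png

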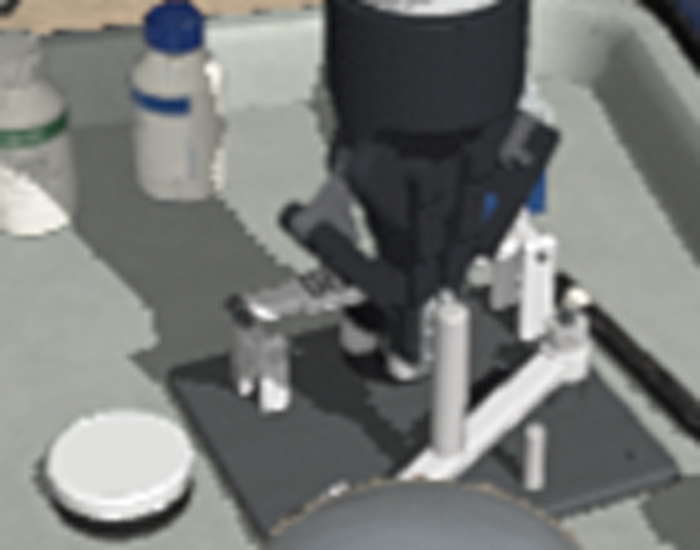

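View pics/w6.png

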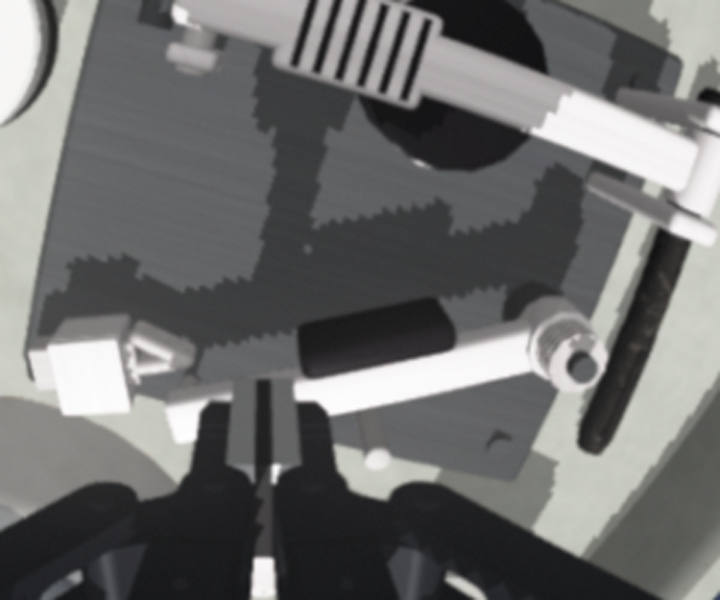

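View pics/c6.png

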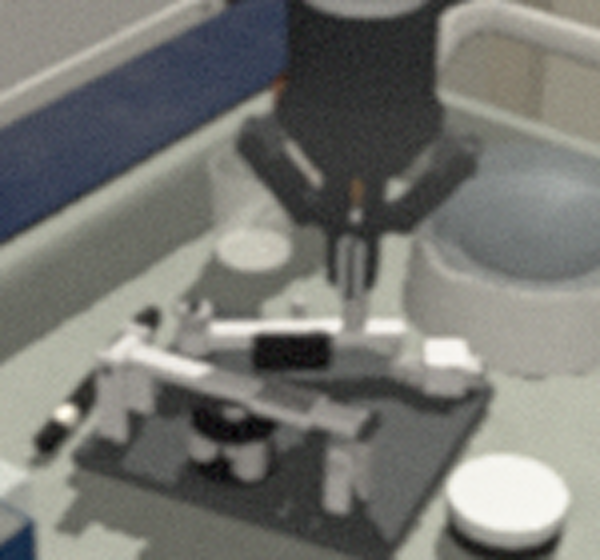

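{"fn": "servo_tool", "kwargs": {"targets": [0,0,1.5,0,0,0,1.5,0,0,0,1,0,0,0,0,0,0,0,0,0]}}

```text
time_s: 8.7
eef_pos: [0.5142, -0.0651, 0.1012]
eef_rot: [0.604, 0.364, 0.609, -0.363]
wrist_force: [-3.1, 8.8, -1.4]
opening: 0.002
```

```bash
python3 - <<'E'
from fit import *
pp=[.52004,-.01818,.2105]
ims,d=cams.camera("side");cv2.imwrite("pics/s7.png",cv2.resize(ims[130:240,170:310],None,fx=5,fy=5,interpolation=cv2.INTER_CUBIC)[:600])
for a in(.4,.45,.5,.55,.6):
    print(a,((proj(pw(pp,(65-88*np.cos(a),-15-88*np.sin(a),112)),PD)-(170,130)+.4)*5).round())
im,d,P,C=wr();cv2.imwrite("pics/w7.png",cv2.resize(im[80:330,150:450],None,fx=2.4,fy=2.4,interpolation=cv2.INTER_CUBIC))
o=telemetry.get_obs();print(o['time_s'],o['eef_pos'],o['wrist_force'])
s=np.dot(o['eef_pos'][:2]-np.array([.5007,-.0377]),[.469,-.883])*1000+18
print(s,.28+np.arcsin(s/88-np.sin(.28)))
E
```

```text
0.4 [430. 300.]
0.45 [439. 304.]
0.5 [448. 308.]
0.55 [457. 312.]
0.6 [467. 315.]
8.8 [ 0.51412046 -0.06503323  0.10118281] [-3.13332696  8.54231071 -1.85821744]
48.42943606742644 0.5575277656698161
```

View pics/s7.png

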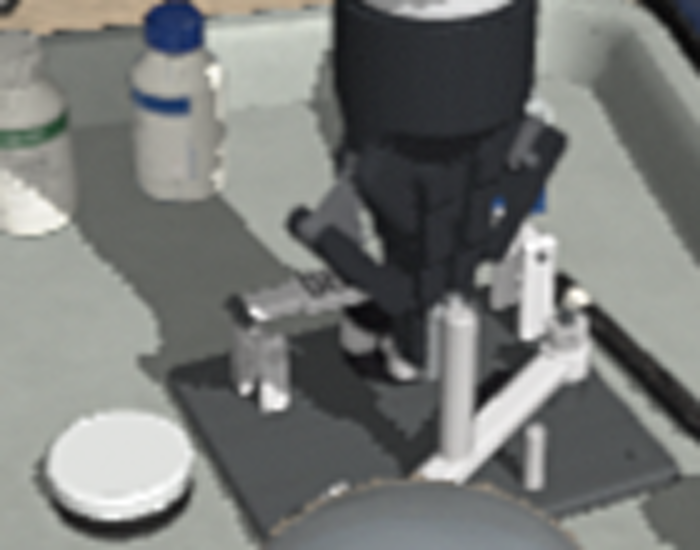

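View pics/w7.png

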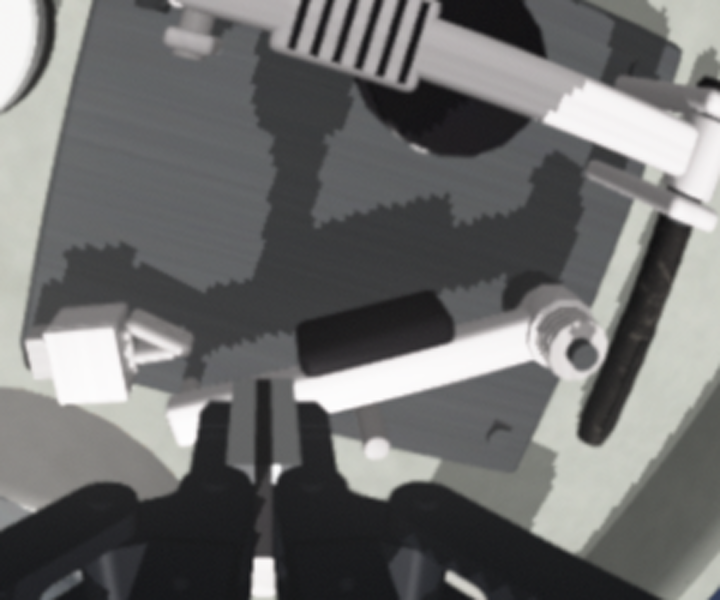

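```bash
python3 - <<'E'
from h import *
print(workorder.hand_in())
E
```

```text
the job is handed in; nothing more can be done
None
```

I pressed the keeper shut first. I then pushed the tensioner post back past the pawl with shut fingers and handed the job in at about 9 s, still holding it.

- **Keeper:** it came to a hard stop at about 23 N with the fingertips at 63 mm, where the shut pad should be at 64 mm. It stayed level after I lifted off, and the last pictures still show it level. I could not see the hook itself under the pin. That it is clipped is inferred from the hard stop and from the bar staying down.
- **Tensioner:** the arm angle is about 0.56 rad from the tool position and about 0.55 rad from the side picture. Both are past the 0.50 mark and short of the 0.70 end stop. The fingers carry a steady push of about 9 N, which fits the spring, and the wrist picture shows the arm's end clear of the pawl.
- **Force disagreement:** riding over the pawl, the wrist read about 35 N in all, roughly 30 N of it along the push and 17 N of it vertical. I expected about 12 N. It fell to about 8 N after the click and was far below the 120 N wrist limit.
- **Everything else:** I saw nothing else moved in the pictures. I did not measure the bystanders' positions again.

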